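Seat the creasing module in the knife-depth gauge and hold it for the reading

TASK

Take the creasing-wheel module (the one with the short, thick, round head) out of the tool rack, lower it into the bore of the depth gauge and press it down gently but firmly against the sprung plunger until its flange sits fully home, flat on the gauge's top plate. Keep it gripped and pressed home so that the dial can be read: the program finishes while still holding it there. Leave the other modules in the rack and everything else on the table where it is.

Things in the scene. Friction and masses are not known exactly. Their poses are not given: they have to be found in the camera images.
- crease_module: Creasing-wheel module, the one to measure: short, thick, round fluted black head, 34 mm diameter. Origin: centre of the flange's underside, z up. Above it: flange 44 mm diameter, 6 mm thick; head from 6 to 42 mm. Below: shank 28 mm diameter to 50 mm (last 5 mm taper to 23), then a forked wheel, lowest point 66 mm down. About 0.3 kg. Hangs by its flange in one hole of the rack
- knife_module: Knife module: same flange and shank, but its head is a flat tee bar 50 by 13 mm (long along its own x), top 42 mm above its origin. Origin as for the creasing module. Stays in the rack
- pen_module: Pen module: same flange and shank, but its head is a slim round tube 18 mm in diameter, top 64 mm above its origin. Origin as for the creasing module. Stays in the rack
- rack: Tool rack, fixed to the table: aluminium plate 76 mm (its x) by 260 mm (its y), top 85 mm above the table, three 31 mm holes in a row along its y, 90 mm apart, the middle one at its centre. Origin on the table under its centre. The modules hang in the holes with 1.5 mm play all round, flange on the plate; which is where varies
- gauge: Depth gauge, fixed to the table: steel base 185 by 108 mm (its x from -60 to +125 mm), 14 mm high; on it, on four pillars, an aluminium bridge plate 84 by 100 mm with an upright guide bore; 88 mm behind the bore (its +x) a tilted round dial 58 mm across, up to 82 mm above the table. Origin on the table, on the bore's axis
- gauge_plate: Bridge plate of the gauge, 30 mm thick; its top face is the hard stop for a module's flange. Origin at the centre of its underside, 72 mm above the table; z up
- bore_mouth (a point): Centre of the mouth of the guide bore in the bridge plate's top face, 102 mm above the table, z up. The bore is 31 mm in diameter and goes straight down through the plate. When a module is fully home its flange lies on this face and its origin is at this point
- plunger_pad (a point): Centre of the top of the sprung plunger's 20 mm round pad, on the bore's axis below the bridge plate; at rest 50 mm above the table, 52 mm below the bore mouth. The module's wheel meets it with the flange still 14 mm above the plate
- plunger (a joint): How far the gauge's sprung plunger is pushed down, in m: 0 at rest, about 0.014 with a module home, own end of travel 0.018. The spring resists with 4 N at 0, 0.5 N more per mm, so 11 N at home: the module's weight alone (3 N) does not move it, home takes 7 to 9 N of push and some more to bear on the plate. The dial's needle turns with it
- shears: Tailor's shears with brass bows, about 240 mm long, 12 mm high, lying flat. A bystander; its origin is near its middle, on the table.
- weight_a: Round dark steel pattern weight with a knob, 72 mm across, 50 mm high, 0.8 kg. A bystander; its origin is the centre of its underside.
- weight_b: A second pattern weight of the same shape. A bystander; its origin is the centre of its underside.
- tape_roll: Roll of brown tape lying flat, 110 mm across, 25 mm high. A bystander; its origin is the centre of its underside.
- thread_cone: Upright cone of undyed thread, 68 mm across its foot, 118 mm high. A bystander; its origin is the centre of its underside.
- hex_key: Small L-shaped hex key, 88 by 28 mm, 6 mm thick, lying flat in front of (on the robot's side of) the gauge. A bystander; its origin is near its middle, on the table.
- spares_tin: Flat aluminium tin of spare wheels, 62 by 87 mm, 21 mm high, in front of the rack. A bystander; its origin is the centre of its underside.
Not all that is in view belongs to the job. What is shaped like the crease_module but yellow is not meant.

How it is judged:
On the way, in this order (a step that is already met when the one before it is completed fails the run):
1. the creasing module is lifted clear of the rack in the fingers (height (world z) of crease_module above 0.16 m and contact force between crease_module and the fingers above 3 N), for 0.1 s.
2. the module stands in the bore with its wheel on the sprung plunger, not yet home (horizontal distance between crease_module and bore_mouth below 0.004 m and z of crease_module in the frame of bore_mouth above 0.003 m and value of joint plunger above 0.001 m), for 0.05 s.
At the end, for the whole second after the job is handed in: Through the last second the module is in the bore (within 3 mm, 0.04 rad), flange home on the plate (within 1.5 mm) and pressing it over 1.5 N, plunger down over 12 mm, fingers bearing on it over 3 N, at rest; other modules within 20 mm, bystanders within 40 mm of their starts (horizontal distance between crease_module and bore_mouth below 0.003 m and z of crease_module in the frame of bore_mouth between -0.003 and 0.0015 m and angle between crease_module's own z axis and vertical below 0.04 rad and value of joint plunger above 0.012 m and contact force between crease_module and gauge_plate above 1.5 N and contact force between crease_module and plunger above 5 N and contact force between crease_module and the fingers above 3 N and linear speed of crease_module below 0.01 m/s and distance of each of knife_module, pen_module from where it was at the start of the episode below 0.02 m and distance of each of shears, weight_a, weight_b, tape_roll, thread_cone, hex_key, spares_tin from where it was at the start of the episode below 0.04 m); the arm keeps its last pose, push and grip.
It fails at once if the module is driven against the gauge with more than 60 N (contact force between crease_module and gauge above 60 N).
It fails at once if another module is taken or knocked out of the rack (distance of any of knife_module, pen_module from where it was at the start of the episode above 0.03 m).
It fails at once if a bystander is knocked away or tipped (distance of any of shears, weight_a, weight_b, tape_roll, thread_cone, hex_key, spares_tin from where it was at the start of the episode above 0.05 m or angle between thread_cone's own z axis and vertical above 0.5 rad).
It also fails if it takes over 45 s, if anything falls off the work surface, if the arm or the gripper's body presses on something with over 40 N, if the wrist force passes 120 N, or if a joint passes its speed limit or range.

ROBOT

A 6-joint arm with a two-finger parallel gripper is mounted at the origin on the work surface. World frame = base frame: x ahead of the robot, y to its left, z up, the work surface at z = 0. Lengths are in m, angles in rad, forces in N, time in s.
With the tool pointing down it reaches from about 0.425 to 0.95 m from the base axis. Payload 3.5 kg.
Tool frame: the origin (TCP) lies at the very end of the fingers, on their centre line; the grasp point (between the pads) lies 19 mm behind it (ctrl.grip_point_offset is the distance from the TCP to the grasp point, in m); z points along the fingers, y is the line along which they close (so a half turn about z gives the same grasp; the last joint's range is limited). The gripper opens to 85 mm and grips with 20 to 120 N. Pads are 22 mm wide; open, the fingers measure 114 mm over their backs; the gripper's body (76 mm by 85 mm) begins 54 mm behind the grasp point. The pads swing forward as they close: fully open they stand 13 mm farther back than shut.
Start: joints at [1.099, 0.286, 1.577, -0, 1.279, -0.15], TCP at [0.213, 0.64, 0.231] pointing down, gripper open.
Joint ranges: [-2.77, 2.77], [-0.9, 2.22], [0.21, 2.48], [-1.53, 4.67], [0.24, 2.81], [-2.84, 2.84]. Speed limits (rad/s): [2.79, 2.79, 3.14, 3.14, 3.14, 3.14].

INTERFACE

Orientations are given as a unit quaternion [x, y, z, w].
In Python, from plant import telemetry, vision, ctrl gives the robot as it stands.
- The arm moves only by the tool arm_command, never from a script. Its argument "series" is one flat list of numbers, 7 for each row, row after row: the shift along the tool's x, y, z in cm, then the turn, a rotation vector about the tool's x, y, z in degrees, then the closure, from 0 (fully open) to 1 (shut). A call has 1 to 10 rows; each row is the pose to reach, as a shift and turn from the pose commanded when the call began, along the tool's axes at that moment; what a row does not reach only later rows make up. A row lasts 1/12 s, in which the tool goes at most 41.7 mm and 7.16 degrees, less where a joint would pass 70% of its speed; a pose out of reach is approached as far as the arm can. A call with a gripper value outside its range is refused whole. The fingers move at their own pace and stop on an object; "force" is the grip in N (left out, the last holds). Time passes only in rows, so rows that repeat a pose let the fingers close. It gives the time, the measured TCP pose, the force, the opening and the grip force at its end, in the units of the state.
- telemetry.get_state(): the state, without advancing time (a new reading comes with each control period).
- vision.read_camera(name): name is "side" or "top"; returns a dict with "color" (480x640x3 uint8, blue, green, red), "K" (3x3 intrinsics, pixels), "rvec" (rotation vector, rad) and "tvec" (3), from world to camera coordinates, as OpenCV has them. Camera axes: x right, y down, z forward; pixel columns grow to the right and rows downward; lengths in m; the calibration is good to about 2 mm. A picture is of the moment at which its call begins. There is no depth.
- ctrl.sign_off(): hands the job in; it is judged then, once.
The state is a dict: "time": time; "qpos": joint angles; "dq": joint speeds; "joint_efforts": joint torques, N m; "eef_pos": TCP position; "tcp_rot": TCP orientation; "contact_force": force on the tool from outside, world axes, zero at the start; "wrist_torque": the same for the moment, N m; "opening": opening from 0.0 (shut) to 1.0 (fully open); "finger_force": force on a finger pad.
Only numpy, scipy, OpenCV 4.12 (cv2) and the standard library are available. Lean on these libraries where they do the work, as an engineer would, in place of code of your own. Each camera call takes 0.05 s, during which the arm holds its last target. There are 200 camera calls.

## Working session

There is one attempt and no reset: what is moved stays moved. The work goes in short steps, Python scripts to look and compute and a tool call to move; the robot and the scene stay as the last step left them, time stands still between calls to the robot, and variables do not carry over. Pictures are saved under pics/ and viewed, at most 10 in all, crops included, and the job is handed in when it is done.

Besides the shell and the picture viewer there is one more tool, called after "Call:" by a JSON object that holds its "op" and its "data". arm_command: Moves the arm, as the interface text tells. Its arguments: {"type":"object","properties":{"series":{"type":"array","items":{"type":"number"}},"force":{"type":"number"}},"required":["series"]}

```bash
ls; mkdir -p pics
python3 - <<'E'
from plant import telemetry, vision, ctrl
import cv2,numpy as np
s=telemetry.get_state();print({k:np.round(v,3).tolist() for k,v in s.items()},ctrl.grip_point_offset)
for n in("top","side"):
    d=vision.read_camera(n);cv2.imwrite(f"pics/{n}0.png",d["color"]);R=cv2.Rodrigues(d["rvec"])[0]
    print(n,d["K"].tolist(),(-R.T@d["tvec"].ravel()).round(3))
E
```

```text
pics
{'time': 0.0, 'qpos': [1.099, 0.287, 1.578, -0.0, 1.279, -0.15], 'dq': [-0.0, -0.001, -0.002, -0.001, 0.0, 0.0], 'joint_efforts': [0.002, -40.597, -29.263, -0.0, 0.006, -0.0], 'eef_pos': [0.213, 0.64, 0.23], 'tcp_rot': [0.16, 0.987, -0.001, -0.0], 'contact_force': [-0.782, 0.932, -0.594], 'wrist_torque': [0.006, 0.039, -0.009], 'finger_force': 0.0, 'opening': 0.998} 0.0187
top [[532.1636424733737, 0.0, 313.3080706863503], [0.0, 532.1636424733737, 241.2617164918277], [0.0, 0.0, 1.0]] [ 0.464 -0.002  1.367]
side [[525.7539962684853, 0.0, 324.69035198314054], [0.0, 525.7539962684853, 244.6525461602913], [0.0, 0.0, 1.0]] [0.48  0.778 0.935]
```

View pics/top0.png

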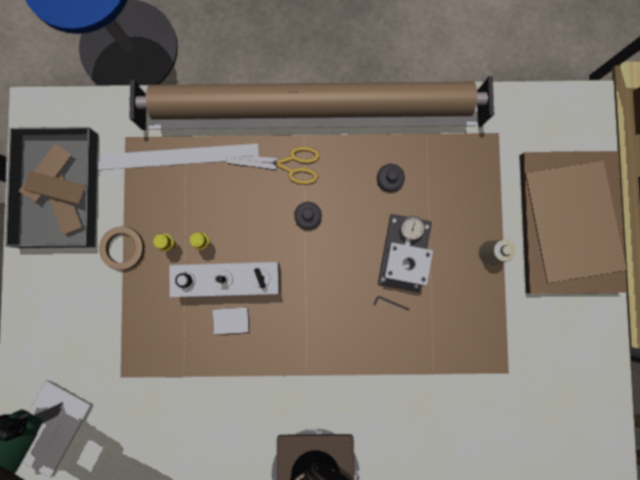

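View pics/side0.png

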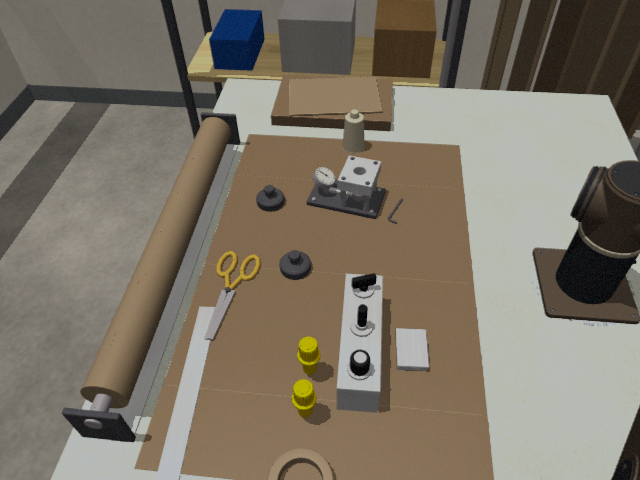

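Top view: the rack modules are round thick black at (183,281), slim tube at (222,279) and tee bar at (261,278). Yellow look-alikes stand on the table at (163,242) and (199,241). The short, thick, black one at (183,281), or (360,362) in the side view, fits the crease module. The gauge bore is at about (409,264) top and (360,170) side. I'll confirm in one enlarged crop.

Run:
```python
import cv2,numpy as np
t=cv2.imread("pics/top0.png");s=cv2.imread("pics/side0.png")
def c(i,x,y,w,h,k):return cv2.resize(i[y:y+h,x:x+w],None,fx=k,fy=k,interpolation=cv2.INTER_CUBIC)
a=np.hstack([c(t,160,245,80,60,5),c(t,370,225,80,60,5)])
b=np.hstack([c(s,325,330,80,60,5),c(s,320,145,80,60,5)])
cv2.imwrite("pics/crop0.png",np.vstack([a,b]))
```

```text
(no output)
```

View pics/crop0.png

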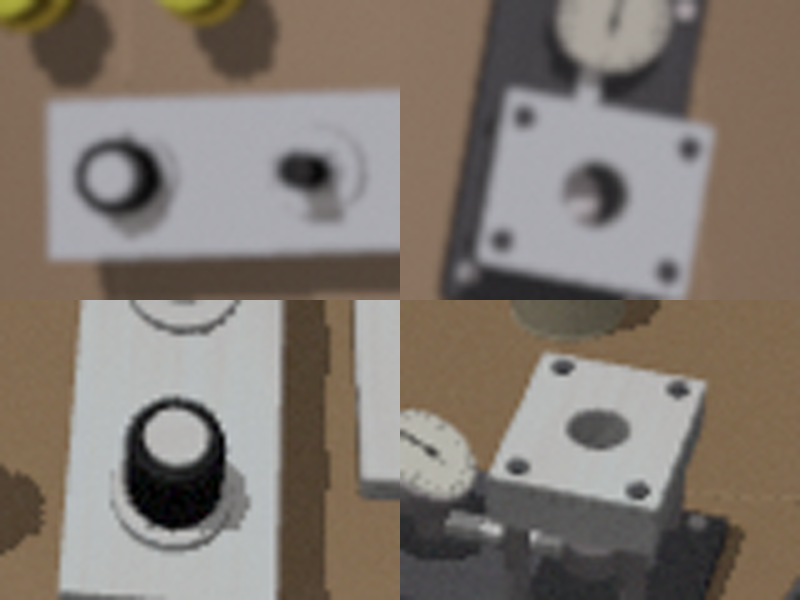

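The crop confirms the crease module: a thick round fluted black head with a pale cap at top (183.4,280) and side (360,356). It also shows the bore at top (408.6,263) and side (359,170.6).

```bash
cat > h.py <<'E'
import cv2,numpy as np
from plant import telemetry, vision, ctrl
from scipy.spatial.transform import Rotation as Ro
def cam(n): return vision.read_camera(n)
def plane(d,uv,z):
    R=cv2.Rodrigues(d["rvec"])[0];C=-R.T@d["tvec"].ravel()
    r=(R.T@np.linalg.inv(d["K"])@np.vstack([np.array(uv,float).reshape(-1,2).T,np.ones(np.array(uv).size//2)])).T
    return (C+r*((z-C[2])/r[:,2])[:,None])
def proj(d,P): return cv2.projectPoints(np.array(P,float).reshape(-1,1,3),d["rvec"],d["tvec"],d["K"],None)[0].reshape(-1,2)
def delta(p): # world target TCP -> shift in tool axes, cm
    s=telemetry.get_state();return Ro.from_quat(s["tcp_rot"]).inv().apply(np.array(p)-s["eef_pos"])*100
E
python3 - <<'E'
from h import *
t=cam("top");s=cam("side")
np.set_printoptions(precision=4,suppress=True)
f=lambda x0,y0,u,v:[x0+(u+.5)/5-.5,y0+(v+.5)/5-.5]
print("head top",plane(t,f(160,245,119,177),.127),"side",plane(s,f(325,330,176,135),.127))
print("bore",plane(t,f(370,225,195,193),.102),"side",plane(s,f(320,145,198,130),.102))
for d,P in((t,[(124,117),(289,149),(267,272),(101,241)]),(s,[(162,67),(278,90),(238,191),(117,167)])):
    o=(370,225) if d is t else (320,145)
    q=plane(d,[f(*o,*p) for p in P],.102);print("screws",q[:,:2].tolist(),q.mean(0),np.linalg.norm(np.diff(q,axis=0),axis=1))
for d,P in((t,[(108,87),(316,127),(286,298),(75,262)]),(s,[(145,52),(307,81),(258,217),(90,185)])):
    o=(370,225) if d is t else (320,145)
    q=plane(d,[f(*o,*p) for p in P],.102);print("corners",q.mean(0),np.linalg.norm(np.diff(q,axis=0),axis=1))
# rack corners top
q=plane(t,[f(160,245,47,101),f(160,245,48,260)],.085);print("rack left",q)
# rack edges
for d in(t,s):
    g=d["color"].min(2)
print("side rack",plane(s,f(325,330,176,135),.127))
for n,z,uv in(("knife",.127,(261,278)),("pen",.149,(222,279)),("yellow1",.05,(163,242)),("yellow2",.05,(199,241)),("cone",.118,(505,251))):print(n,plane(t,uv,z)[0])
print(telemetry.get_state()["time"])
E
```

```text
head top [[0.4813 0.3027 0.127 ]] side [[0.4799 0.3051 0.127 ]]
bore [[ 0.5156 -0.2261  0.102 ]] side [[ 0.5131 -0.2248  0.102 ]]
screws [[0.5521452691165862, -0.1932330527750605], [0.5360179643607932, -0.27133672306767204], [0.47777068506239384, -0.2592297896550648], [0.49329974047832015, -0.1809281181179222]] [ 0.5148 -0.2262  0.102 ] [0.0798 0.0595 0.0798]
screws [[0.5342039196858294, -0.2721531042172418], [0.47544030281693783, -0.25918366573462515], [0.49127730915421663, -0.18140391250460985], [0.5503680351927124, -0.19361589392267453]] [ 0.5128 -0.2266  0.102 ] [0.0602 0.0794 0.0603]
corners [ 0.5155 -0.2267  0.102 ] [0.1006 0.0827 0.1011]
corners [ 0.512  -0.2235  0.102 ] [0.0838 0.1057 0.0828]
rack left [[0.5188 0.3481 0.085 ]
 [0.4425 0.3467 0.085 ]]
side rack [[0.4799 0.3051 0.127 ]]
knife [0.4839 0.1222 0.127 ]
pen [0.4823 0.2091 0.149 ]
yellow1 [0.5771 0.3732 0.05  ]
yellow2 [0.5786 0.2837 0.05  ]
cone [ 0.5411 -0.4503  0.118 ]
0.2
```

Sizes check out: screw spacing 80×60 and plate 84×100 in both views. The bore is at about (0.514,-0.2265) and the module at about (0.4805,0.304). I'll grip along world x, so turn +71.6° about tool z and hover over the module.

Call:
{"op": "arm_command", "data": {"series": [-1.5, -1, 0, 0, 0, 3, 0, -5, -3.2, 0, 0, 0, 10, 0, -9, -5.8, 0, 0, 0, 17, 0, -13, -8.4, 0, 0, 0, 24, 0, -17, -11, 0, 0, 0, 31, 0, -21, -13.6, 0, 0, 0, 38, 0, -25, -16.2, 0, 0, 0, 45, 0, -29, -18.8, 0, 0, 0, 52, 0, -33, -21.4, 0, 0, 0, 59, 0, -36, -23.4, 0, 0, 0, 66, 0], "force": 60}}

```text
time: 1.03
eef_pos: [0.4591, 0.3315, 0.2313]
tcp_rot: [0.674, 0.739, 0.0, 0.0]
contact_force: [0.9, -0.5, -0.1]
opening: 1.003
finger_force: 0.0
```

Run:
```python
from h import *
s=telemetry.get_state();R=Ro.from_quat(s["tcp_rot"]);print(s["time"],s["eef_pos"],s["contact_force"],R.as_matrix().round(3).tolist())
T=Ro.from_matrix(np.array([[0,1,0],[1,0,0],[0,0,-1.]]).T)
print((R.inv()*T).as_rotvec(degrees=True),delta([.4805,.304,.23]))
```

```text
1.0333 [0.45905132 0.33150203 0.23130584] [ 0.86245299 -0.51495597 -0.12655428] [[-0.091, 0.996, 0.0], [0.996, 0.091, 0.0], [0.0, 0.0, -1.0]]
[ 0.00616219 -0.0057213   5.21866918] [-2.93390654  1.88581206  0.13051737]
```

Call:
{"op": "arm_command", "data": {"series": [0, 0, 0, 0, 0, 5.5, 0, 0, 0, 0, 0, 0, 5.5, 0, 0, 0, 0, 0, 0, 5.5, 0]}}

```text
time: 1.28
eef_pos: [0.4583, 0.3331, 0.2311]
tcp_rot: [0.706, 0.708, -0.0, -0.0]
contact_force: [-0.3, -0.1, -0.1]
opening: 1.003
finger_force: 0.0
```

Run:
```python
from h import *
s=telemetry.get_state();R=Ro.from_quat(s["tcp_rot"]);print(s["time"],s["eef_pos"],s["contact_force"],R.as_matrix().round(3).tolist())
T=Ro.from_matrix(np.array([[0,1,0],[1,0,0],[0,0,-1.]]).T)
print((R.inv()*T).as_rotvec(degrees=True),delta([.4805,.304,.095]))
d=cam("side");cv2.imwrite("pics/s1.png",cv2.resize(d["color"][230:430,250:450],None,fx=3,fy=3,interpolation=cv2.INTER_CUBIC))
```

```text
1.2833 [0.4582549  0.33305568 0.23113076] [-0.34263017 -0.12867901 -0.06138308] [[-0.003, 1.0, -0.001], [1.0, 0.003, 0.0], [0.0, -0.001, -1.0]]
[-0.03545226 -0.0110559   0.15002339] [-2.91402077  2.22531404 13.6111382 ]
```

View pics/s1.png

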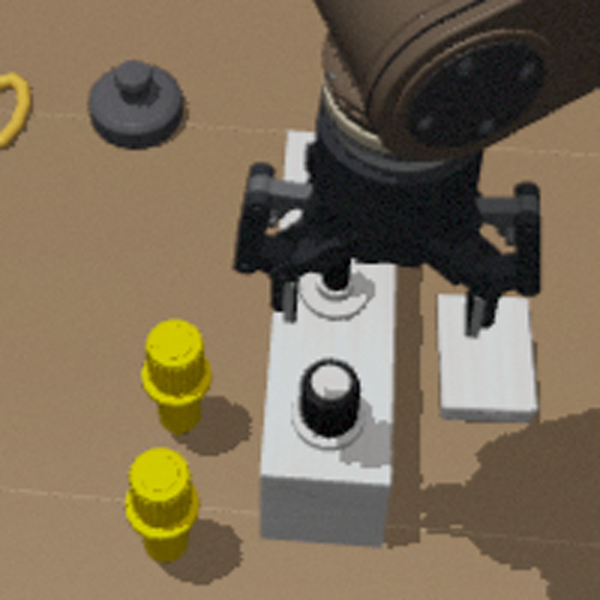

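The gripper hovers with its fingers on either side of the rack along x. The crease module, the black round head at crop (330,395), is still in front. Next I shift over it and descend.

Call:
{"op": "arm_command", "data": {"series": [-1.5, 1.1, 0, 0, 0, 0, 0, -2.9, 2.2, 0, 0, 0, 0, 0, -2.9, 2.2, 1.5, 0, 0, 0.15, 0, -2.9, 2.2, 4, 0, 0, 0.15, 0, -2.9, 2.2, 6.5, 0, 0, 0.15, 0, -2.9, 2.2, 9, 0, 0, 0.15, 0, -2.9, 2.2, 11.5, 0, 0, 0.15, 0, -2.9, 2.2, 12.8, 0, 0, 0.15, 0, -2.9, 2.2, 13.5, 0, 0, 0.15, 0, -2.9, 2.2, 13.5, 0, 0, 0.15, 0]}}

```text
time: 2.17
eef_pos: [0.4789, 0.3048, 0.0948]
tcp_rot: [0.707, 0.707, -0.001, -0.001]
contact_force: [0.2, -0.2, -0.8]
opening: 0.997
finger_force: 0.0
```

Call:
{"op": "arm_command", "data": {"series": [0, 0, 0, 0, 0, 0, 0, 0, 0, 0, 0, 0, 0, 0]}}

```text
time: 2.33
eef_pos: [0.4814, 0.3051, 0.0982]
tcp_rot: [0.707, 0.707, 0.002, 0.001]
contact_force: [-0.2, 0.4, 0.5]
opening: 0.999
finger_force: 0.0
```

Run:
```python
from h import *
s=telemetry.get_state();print(s["time"],s["eef_pos"],s["contact_force"],delta([.4805,.304,.095]))
d=cam("side");cv2.imwrite("pics/s2.png",cv2.resize(d["color"][290:410,300:420],None,fx=5,fy=5,interpolation=cv2.INTER_CUBIC))
```

```text
2.3333 [0.48143251 0.30514869 0.09822804] [-0.23547155  0.44026036  0.49951113] [-0.11534211 -0.0941787   0.32236607]
```

View pics/s2.png

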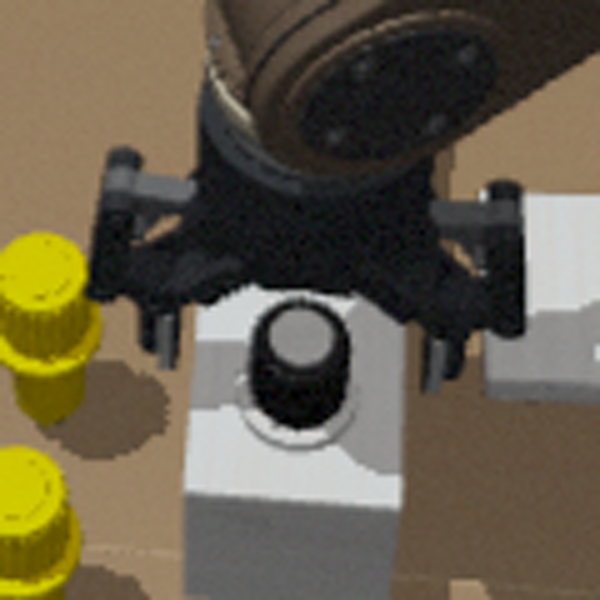

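The head sits centred between the open fingers, tips at crop (165,350) and (435,375). Next I lower slightly and close.

Call:
{"op": "arm_command", "data": {"series": [0, 0, 0.3, 0, 0, 0, 0, 0, 0, 0.3, 0, 0, 0, 0, 0, 0, 0.3, 0, 0, 0, 0]}}

```text
time: 2.63
eef_pos: [0.4805, 0.3043, 0.0937]
tcp_rot: [0.708, 0.707, 0.0, 0.0]
contact_force: [-0.5, -0.2, 0.3]
opening: 0.999
finger_force: 0.0
```

Call:
{"op": "arm_command", "data": {"series": [0, 0, 0, 0, 0, 0, 0.6, 0, 0, 0, 0, 0, 0, 0.8, 0, 0, 0, 0, 0, 0, 1, 0, 0, 0, 0, 0, 0, 1, 0, 0, 0, 0, 0, 0, 1, 0, 0, 0, 0, 0, 0, 1, 0, 0, 0, 0, 0, 0, 1, 0, 0, 0, 0, 0, 0, 1], "force": 70}}

```text
time: 3.3
eef_pos: [0.4806, 0.3044, 0.0937]
tcp_rot: [0.708, 0.707, 0.0, 0.0]
contact_force: [-0.4, 0.1, 3.1]
opening: 0.376
finger_force: 69.7
```

Call:
{"op": "arm_command", "data": {"series": [0, 0, -0.5, 0, 0, 0, 1, 0, 0, -2, 0, 0, 0, 1, 0, 0, -4, 0, 0, 0, 1, 0, 0, -6, 0, 0, 0, 1, 0, 0, -8.5, 0, 0, 0, 1, 0, 0, -11, 0, 0, 0, 1, 0, 0, -13.5, 0, 0, 0, 1, 0, 0, -16, 0, 0, 0, 1, 0, 0, -16.5, 0, 0, 0, 1, 0, 0, -16.5, 0, 0, 0, 1]}}

```text
time: 4.13
eef_pos: [0.481, 0.3046, 0.2601]
tcp_rot: [0.708, 0.707, 0.002, 0.001]
contact_force: [-0.4, 0.3, -2.5]
opening: 0.381
finger_force: 71.3
```

Call:
{"op": "arm_command", "data": {"series": [-2, 0, 0, 0, 0, 0, 1, -6, 0, 0, 0, 0, 0, 1, -10, 0.5, 0, 0, 0, 0, 1, -14, 0.8, 0, 0, 0, 0, 1, -18, 1, 0, 0, 0, 0, 1, -22, 1.3, 0, 0, 0, 0, 1, -26, 1.6, 0, 0, 0, 0, 1, -30, 1.8, 0, 0, 0, 0, 1, -34, 2, 0, 0, 0, 0, 1, -37, 2.2, 0, 0, 0, 0, 1]}}

```text
time: 4.97
eef_pos: [0.5, -0.0681, 0.2551]
tcp_rot: [0.708, 0.706, -0.001, -0.002]
contact_force: [0.9, 0.3, -2.0]
opening: 0.38
finger_force: 71.3
```

Run:
```python
from h import *
s=telemetry.get_state();R=Ro.from_quat(s["tcp_rot"])
T=Ro.from_matrix(np.array([[0,1,0],[1,0,0],[0,0,-1.]]).T)
print(s["time"],s["eef_pos"],s["contact_force"],(R.inv()*T).as_rotvec(degrees=True),delta([.514,-.2265,.20]),s["opening"])
```

```text
4.9667 [ 0.50003258 -0.06813356  0.25505494] [ 0.9035412   0.34675458 -1.97991005] [-0.27986593 -0.0454559  -0.17710631] [-15.83656933   1.4725391    5.48592224] 0.380021935934374
```

Call:
{"op": "arm_command", "data": {"series": [-3.5, 0.3, 0, 0, 0, 0, 1, -7, 0.6, 0, 0, 0, 0, 1, -10.5, 1, 0, 0, 0, 0, 1, -13.5, 1.3, 0, 0, 0, 0, 1, -15.8, 1.5, 1, 0, 0, 0, 1, -15.8, 1.5, 2.5, 0, 0, 0, 1, -15.8, 1.5, 4, 0, 0, 0, 1, -15.8, 1.5, 5, 0, 0, 0, 1, -15.8, 1.5, 5.4, 0, 0, 0, 1, -15.8, 1.5, 5.4, 0, 0, 0, 1]}}

```text
time: 5.8
eef_pos: [0.5151, -0.2226, 0.2012]
tcp_rot: [0.708, 0.707, -0.001, -0.003]
contact_force: [0.4, 0.6, -3.3]
opening: 0.38
finger_force: 71.3
```

Call:
{"op": "arm_command", "data": {"series": [0, 0, 0, 0, 0, 0, 1, 0, 0, 0, 0, 0, 0, 1, 0, 0, 0, 0, 0, 0, 1]}}

```text
time: 6.05
eef_pos: [0.5171, -0.2238, 0.2056]
tcp_rot: [0.707, 0.707, 0.0, 0.001]
contact_force: [0.7, -0.1, -2.0]
opening: 0.384
finger_force: 71.3
```

Run:
```python
from h import *
s=telemetry.get_state();R=Ro.from_quat(s["tcp_rot"])
T=Ro.from_matrix(np.array([[0,1,0],[1,0,0],[0,0,-1.]]).T)
print(s["time"],s["eef_pos"],s["contact_force"],(R.inv()*T).as_rotvec(degrees=True),delta([.514,-.2265,.20]),s["opening"])
d=cam("side");cv2.imwrite("pics/s3.png",cv2.resize(d["color"][80:200,300:420],None,fx=5,fy=5,interpolation=cv2.INTER_CUBIC))
e=s["eef_pos"];z0=e[2]-.009
print("expect flange centre, wheel tip px",((proj(d,[[e[0],e[1],z0],[e[0],e[1],z0-.066],[.514,-.2265,.102]])-[300,80]+.5)*5-.5).round(1))
```

```text
6.05 [ 0.51711847 -0.22377965  0.20557527] [ 0.69431823 -0.10891952 -1.97807413] [ 0.10665283  0.07329819 -0.05335702] [-0.27161318 -0.31263181  0.55729339] 0.3844813827132608
expect flange centre, wheel tip px [[296.5 297.5]
 [291.7 409.9]
 [296.5 452.7]]
```

View pics/s3.png

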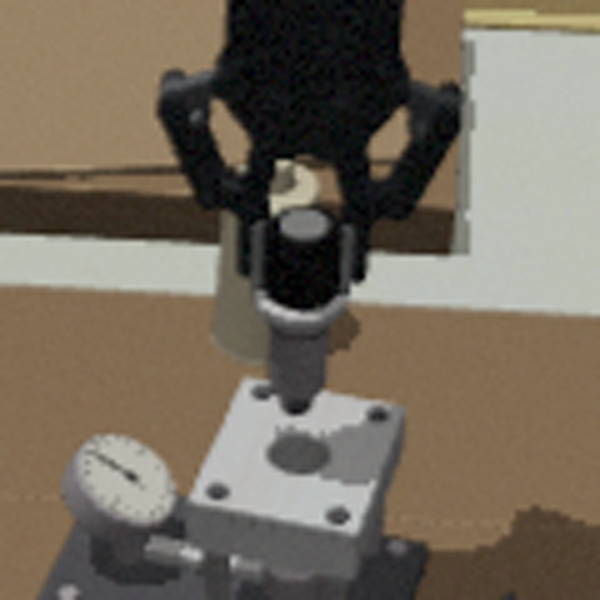

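The module hangs upright and well gripped: flange centre about (302,303), shank sides at u 270–327, cap centre (307,224). The bore sits below it at (299,453). I'll fit the module's offset by projection.

Run:
```python
from h import *
d=cam("side");s=telemetry.get_state();e=np.array(s["eef_pos"]);print(e)
cr=lambda P:(proj(d,P)-[300,80]+.5)*5-.5
a=np.linspace(0,2*np.pi,200)
circ=lambda c,r,z:np.c_[c[0]+r*np.cos(a),c[1]+r*np.sin(a),0*a+c[2]+z]
def feats(c):
    fl=np.vstack([cr(circ(c,.022,0)),cr(circ(c,.022,.006))])
    sh=cr(circ(c,.014,-.03));cap=cr(circ(c,.017,.042));hd=cr(circ(c,.017,.02))
    return dict(fl=(fl[:,0].min(),fl[:,0].max(),fl[:,1].max()),shank=(sh[:,0].min(),sh[:,0].max()),head=(hd[:,0].min(),hd[:,0].max()),cap=(*cap.mean(0),cap[:,1].min()),tip=cr([c-[0,0,.066]])[0])
for o in([0,0,0],[-.002,0,0],[0,-.003,0],[0,0,.002]):
    print(o,{k:np.round(v,1).tolist() for k,v in feats(np.array([e[0],e[1],e[2]-.009])+o).items()})
b=cr(circ([.513,-.226,.102],.0155,0));print("bore",b.min(0),b.max(0))
# measure bore by threshold in side picture crop
g=cv2.cvtColor(d["color"],cv2.COLOR_BGR2GRAY)[80:200,300:420]
g=cv2.resize(g,None,fx=5,fy=5,interpolation=cv2.INTER_CUBIC)
print("shank rows",[ (r,[int(x) for x in g[r,250:350:4]]) for r in(350,)])
n,l,st,ce=cv2.connectedComponentsWithStats((g[420:490,250:350]<115).astype(np.uint8));print(st.tolist(),ce.round(1).tolist())
```

```text
[ 0.51696549 -0.22380666  0.20539824]
[0, 0, 0] {'fl': [249.3, 345.0, 326.9], 'shank': [264.9, 324.3], 'head': [261.2, 335.5], 'cap': [299.9, 221.6, 199.6], 'tip': [292.0, 410.1]}
[-0.002, 0, 0] {'fl': [253.6, 349.3, 327.1], 'shank': [269.1, 328.5], 'head': [265.5, 339.9], 'cap': [304.3, 221.8, 199.9], 'tip': [296.2, 410.4]}
[0, -0.003, 0] {'fl': [249.8, 345.3, 322.9], 'shank': [265.3, 324.7], 'head': [261.6, 335.9], 'cap': [300.3, 217.7, 195.8], 'tip': [292.4, 406.2]}
[0, 0, 0.002] {'fl': [249.4, 345.2, 323.3], 'shank': [265.0, 324.5], 'head': [261.3, 335.7], 'cap': [300.0, 217.9, 195.9], 'tip': [292.2, 406.9]}
bore [266.79868108 433.21894239] [330.09080999 474.00933803]
shank rows [(350, [96, 96, 94, 92, 87, 73, 60, 57, 57, 58, 62, 64, 65, 66, 63, 62, 63, 65, 63, 62, 59, 73, 94, 92, 89])]
[[0, 0, 100, 70, 4974], [18, 14, 65, 40, 2026]] [[49.1, 34.8], [50.4, 33.7]]
```

Call:
{"op": "arm_command", "data": {"series": [-0.2, -0.2, 0, 0, 0, 0, 1, -0.25, -0.27, 0, 0, 0, 0, 1, -0.25, -0.27, 1, 0, 0, 0, 1, -0.25, -0.27, 2, 0, 0, 0, 1, -0.25, -0.27, 3, 0, 0, 0, 1, -0.25, -0.27, 3.6, 0, 0, 0, 1, -0.25, -0.27, 3.6, 0, 0, 0, 1, -0.25, -0.27, 3.6, 0, 0, 0, 1, -0.25, -0.27, 3.6, 0, 0, 0, 1]}}

```text
time: 6.9
eef_pos: [0.514, -0.2263, 0.1684]
tcp_rot: [0.708, 0.707, 0.0, 0.0]
contact_force: [-0.2, -0.5, -2.6]
opening: 0.377
finger_force: 71.3
```

Run:
```python
from h import *
d=cam("side");cv2.imwrite("pics/s4.png",cv2.resize(d["color"][100:200,310:410],None,fx=6,fy=6,interpolation=cv2.INTER_CUBIC))
s=telemetry.get_state();print(s["time"],s["eef_pos"],s["contact_force"],delta([.5143,-.2262,.15]))
```

```text
6.95 [ 0.51416371 -0.22644268  0.16883647] [ 0.8004432   0.38160558 -2.2159414 ] [0.02535004 0.01201902 1.8836442 ]
```

View pics/s4.png

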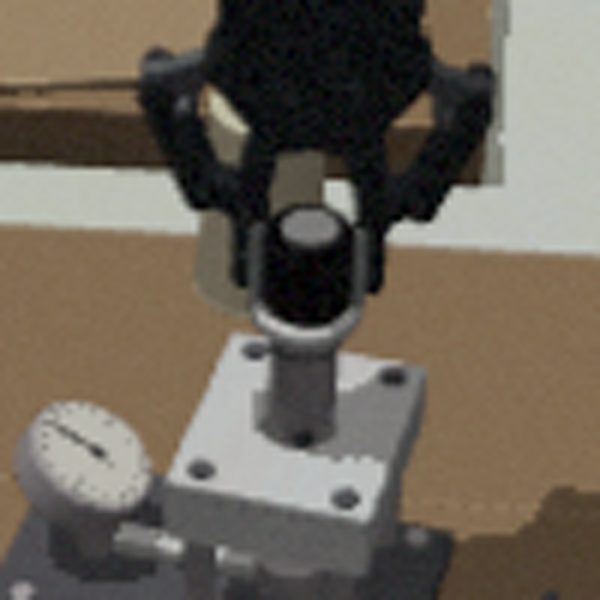

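The wheel fork has entered the mouth at crop (302,437), and the shank line heads to the bore centre at about (301,423). I'll descend while watching the side forces.

Call:
{"op": "arm_command", "data": {"series": [0, 0, 0.4, 0, 0, 0, 1, 0, 0, 0.8, 0, 0, 0, 1, 0, 0, 1.1, 0, 0, 0, 1, 0, 0, 1.4, 0, 0, 0, 1, 0, 0, 1.4, 0, 0, 0, 1]}}

```text
time: 7.37
eef_pos: [0.5143, -0.227, 0.1541]
tcp_rot: [0.708, 0.707, -0.0, 0.001]
contact_force: [1.3, -2.9, -3.7]
opening: 0.379
finger_force: 71.3
```

Call:
{"op": "arm_command", "data": {"series": [0, 0, 0.3, 0, 0, 0, 1, 0, 0, 0.6, 0, 0, 0, 1, 0, 0, 0.9, 0, 0, 0, 1, 0, 0, 1.2, 0, 0, 0, 1, 0, 0, 1.2, 0, 0, 0, 1, 0, 0, 1.2, 0, 0, 0, 1]}}

```text
time: 7.87
eef_pos: [0.5142, -0.227, 0.1422]
tcp_rot: [0.708, 0.707, -0.0, 0.001]
contact_force: [2.3, -5.2, -2.4]
opening: 0.377
finger_force: 71.3
```

Call:
{"op": "arm_command", "data": {"series": [-0.1, 0.03, 0, 0, 0, 0, 1, -0.1, 0.03, 0, 0, 0, 0, 1, -0.1, 0.03, 0, 0, 0, 0, 1]}}

```text
time: 8.12
eef_pos: [0.5143, -0.2273, 0.1421]
tcp_rot: [0.708, 0.706, 0.0, 0.0]
contact_force: [2.6, -3.2, -3.8]
opening: 0.378
finger_force: 71.3
```

Call:
{"op": "arm_command", "data": {"series": [-0.1, 0.1, 0, 0, 0, 0, 1, -0.1, 0.1, 0, 0, 0, 0, 1, -0.1, 0.1, 0, 0, 0, 0, 1]}}

```text
time: 8.37
eef_pos: [0.5145, -0.2277, 0.1419]
tcp_rot: [0.708, 0.707, -0.0, -0.001]
contact_force: [0.4, -1.4, -1.6]
opening: 0.382
finger_force: 71.3
```

Call:
{"op": "arm_command", "data": {"series": [0, 0, 0.4, 0, 0, 0, 1, 0, 0, 0.8, 0, 0, 0, 1, 0, 0, 1.1, 0, 0, 0, 1, 0, 0, 1.4, 0, 0, 0, 1, 0, 0, 1.4, 0, 0, 0, 1, 0, 0, 1.4, 0, 0, 0, 1]}}

```text
time: 8.87
eef_pos: [0.5146, -0.2278, 0.1276]
tcp_rot: [0.708, 0.707, -0.0, -0.001]
contact_force: [-0.5, -1.1, -3.2]
opening: 0.38
finger_force: 71.3
```

Call:
{"op": "arm_command", "data": {"series": [0, 0, 0.2, 0, 0, 0, 1, 0, 0, 0.4, 0, 0, 0, 1, 0, 0, 0.6, 0, 0, 0, 1, 0, 0, 0.8, 0, 0, 0, 1, 0, 0, 0.8, 0, 0, 0, 1, 0, 0, 0.8, 0, 0, 0, 1]}}

```text
time: 9.37
eef_pos: [0.5151, -0.2282, 0.1208]
tcp_rot: [0.708, 0.707, 0.0, -0.0]
contact_force: [-1.4, 0.3, 2.8]
opening: 0.379
finger_force: 71.8
```

Call:
{"op": "arm_command", "data": {"series": [0, 0, 0.15, 0, 0, 0, 1, 0, 0, 0.3, 0, 0, 0, 1, 0, 0, 0.45, 0, 0, 0, 1, 0, 0, 0.6, 0, 0, 0, 1, 0, 0, 0.75, 0, 0, 0, 1, 0, 0, 0.75, 0, 0, 0, 1, 0, 0, 0.75, 0, 0, 0, 1]}}

```text
time: 9.95
eef_pos: [0.5152, -0.2283, 0.1135]
tcp_rot: [0.708, 0.707, -0.0, 0.0]
contact_force: [-2.1, 2.0, 6.9]
opening: 0.377
finger_force: 72.2
```

Call:
{"op": "arm_command", "data": {"series": [0, 0, 0.1, 0, 0, 0, 1, 0, 0, 0.2, 0, 0, 0, 1, 0, 0, 0.3, 0, 0, 0, 1, 0, 0, 0.3, 0, 0, 0, 1, 0, 0, 0.3, 0, 0, 0, 1]}}

```text
time: 10.37
eef_pos: [0.5153, -0.2284, 0.1109]
tcp_rot: [0.708, 0.707, -0.0, 0.0]
contact_force: [-3.3, 1.6, 7.9]
opening: 0.377
finger_force: 72.5
```

Call:
{"op": "arm_command", "data": {"series": [0.05, -0.08, 0.1, 0, 0, 0, 1, 0.05, -0.08, 0.15, 0, 0, 0, 1, 0.05, -0.08, 0.2, 0, 0, 0, 1, 0.05, -0.08, 0.2, 0, 0, 0, 1]}}

```text
time: 10.7
eef_pos: [0.5152, -0.2284, 0.1108]
tcp_rot: [0.708, 0.707, 0.0, 0.001]
contact_force: [-4.9, 1.9, 14.6]
opening: 0.384
finger_force: 73.0
```

Call:
{"op": "arm_command", "data": {"series": [0, 0, 0.1, 0, 0, 0, 1, 0, 0, 0.15, 0, 0, 0, 1, 0, 0, 0.15, 0, 0, 0, 1, 0, 0, 0.15, 0, 0, 0, 1, 0, 0, 0.15, 0, 0, 0, 1, 0, 0, 0.15, 0, 0, 0, 1]}}

```text
time: 11.2
eef_pos: [0.5153, -0.2283, 0.1107]
tcp_rot: [0.708, 0.707, -0.0, 0.001]
contact_force: [-6.9, 4.3, 20.5]
opening: 0.383
finger_force: 73.5
```

Run:
```python
from h import *
d=cam("side");cv2.imwrite("pics/s5.png",cv2.resize(d["color"][100:200,310:410],None,fx=6,fy=6,interpolation=cv2.INTER_CUBIC))
for _ in range(4):
    cam("side");s=telemetry.get_state();print(s["time"],s["eef_pos"],s["contact_force"],s["wrist_torque"],s["finger_force"],np.degrees(np.arccos(-Ro.from_quat(s["tcp_rot"]).as_matrix()[2,2])))
```

```text
11.3 [ 0.51526873 -0.22835075  0.11066788] [-8.10755904  4.7780347  18.90040307] [ 0.88054765  1.46659963 -0.00433818] 73.53450894355774 0.08221978654538147
11.35 [ 0.51527483 -0.22835164  0.11068202] [-7.37327626  5.23163963 20.00484199] [ 0.9192419   1.52844456 -0.03574131] 73.53471636772156 0.08330302267172443
11.4 [ 0.51527801 -0.22836219  0.11068121] [-7.94361928  4.03211627 20.33083846] [ 0.85736441  1.49883034 -0.07840249] 73.53451609611511 0.08487830919239257
11.45 [ 0.51528183 -0.22836292  0.11068938] [-8.41581194  4.58300092 19.21478234] [ 0.89285076  1.45407928 -0.05984765] 73.53416562080383 0.08383981564563384
```

View pics/s5.png

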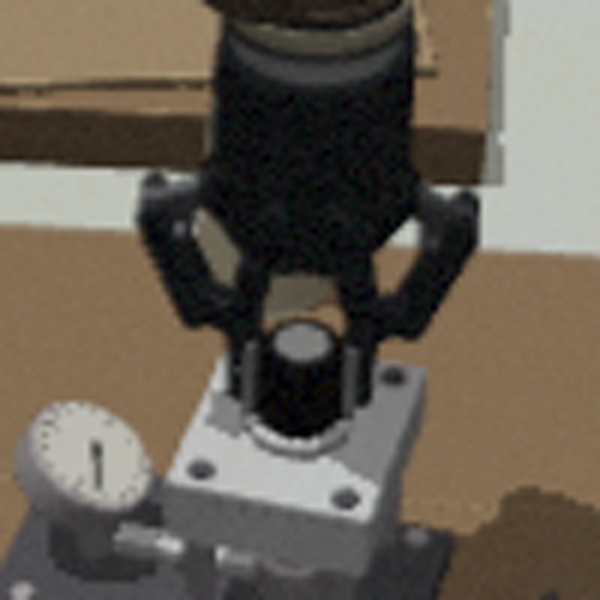

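The flange at crop (300,435) lies flat on the plate. The dial needle at (97,460) has turned, and the push is steady at about 20 N with tilt under 0.1°. Handing in.

```bash
python3 -c "
from plant import ctrl
print(ctrl.sign_off())"
```

```text
the job is handed in; nothing more can be done
None
```

The creasing module is seated flange-home in the depth gauge, still gripped and pressed at about 20 N, and the job is handed in; the sign-off returned no verdict.

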